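# Press a new push-on cap onto the dust extractor's fan shaft

## Task

The fan of the bench dust extractor has lost its push-on cap: pinch the grille's two tabs together to unclip it, lift it off and lay it right way up, wholly on the ribbed bench mat. Then set the new steel cap, open end down, on the fan's bare shaft and press it straight down until its flange sits flush on the fan's hub, and let go of it there. Leave the microphone stand, the loupe and the screwdriver where they are.

Things in the scene. Friction and masses are not known exactly. Their poses are not given: they have to be found in the camera images.
- extractor: Bench dust extractor, fixed: beige case 200 x 200 mm, flat top at z 70 mm, carrying an upright round drum, 168 mm outside, 156 mm inside, rim at z 120 mm. Origin: centre of the underside, on the fan's upright axis. A ledge in the drum (142 mm bore, z 110 mm) carries the grille. On its own +y and -y sides the rim has a window with a bridge over it, under which a catch of the grille reaches.
- hub_top (a point): Centre of the fan hub's flat top (48 mm across), 98 mm above the extractor's underside, 22 mm below the drum's rim: here the cap's flange must sit. A plain steel shaft, 16 mm in diameter, stands upright from it. The black fan wheel round the hub is 132 mm across, its blades 5 mm lower; it can turn about the shaft.
- shaft_end (a point): Centre of the shaft's free end, 32 mm above the hub's top, 10 mm above the rim; the last 4 mm taper to 10 mm in diameter. Set on it, the cap only rests on its teeth, some 21 mm above home; it must be pushed down against a steady drag of 10 to 20 N (stiffest in the first few mm) until it stops hard on the hub.
- grille: Clip-on inlet grille, grey plastic disc 151 mm across, 5 mm thick, 0.2 kg. Origin: centre of its underside; z up. A round boss in the middle (29 mm across, to z 29 mm) covers the shaft's end. Starts clipped in the drum, underside on the ledge, axes along the extractor's; it lifts straight off only with both tabs pinched in.
- tabs_mid (a point): Midway between the grille's two pinch tabs, 28 mm above its underside. The tabs stand on the disc on the grille's own +y and -y side: upright plates 26 mm wide (along x), 5 mm thick, z 5 to 37 mm, 56 mm over their outer faces, 42 mm when fully pinched together.
- tab_a (a joint): How far the tab on the grille's +y side is pinched towards the middle, 0 to 0.007 m. Sprung outwards (2 N at rest, 6.3 N fully in). Its catch at the disc's edge, 14 mm wide, is clear of the rim from 0.0045 m on; when let go it springs out 7 mm beyond the disc.
- tab_b (a joint): The same for the tab on the grille's -y side.
- cap: New push-on cap, plain steel, 70 g, loose on the counter, open end down: flange 62 mm across, 4 mm thick (7 mm at the root), a round body 38 mm across above it, closed on top, 40 mm tall in all. Origin: centre of the flange's underside; z up. Mouth 20 mm wide; four sprung teeth inside leave 14 mm, about 8 mm above the underside, and hold it against being pulled back.
- mat: Ribbed maroon bench mat, 260 x 260 mm, 2 mm thick, lying fixed on the counter. Origin: centre of its underside; x and y along its edges. The grille goes here.
- mic_stand: Bystander: black microphone stand, about 100 x 120 mm and 113 mm tall, loose. Origin: centre of its underside.
- loupe: Bystander: black watchmaker's loupe standing on its wide end, 42 mm across, 46 mm tall, loose. Origin: centre of its underside.
- screwdriver: Bystander: screwdriver, 150 mm long, 26 mm thick handle, lying beyond the work as seen from the robot, loose. Origin: under its middle, on the counter.

How it is judged (in metres and radians):
On the way, in this order (a step that is already met when the one before it is completed fails the run):
1. both tabs of the grille are pinched in (value of joint each of tab_a, tab_b above 0.0045 m), for 0.1 s.
2. the grille lies on the mat, right way up, let go (z of grille in the frame of mat below 0.006 m and x of grille in the frame of mat between -0.055 and 0.055 m and y of grille in the frame of mat between -0.055 and 0.055 m and angle between grille's own z axis and vertical below 0.08 rad and linear speed of grille below 0.02 m/s and contact force between the fingers and grille below 0.3 N), for 0.2 s.
At the end, for the whole second after the job is handed in: Cap on the shaft, its flange within 2 mm of the hub's top, centred within 2.5 mm, upright within 0.05 rad; grille flat (0.08 rad), right way up on the mat, its centre within 55 mm of the mat's centre along each edge; both released and at rest (all of step 2 and horizontal distance between cap and hub_top below 0.0025 m and z of cap in the frame of hub_top between -0.002 and 0.002 m and angle between cap's own z axis and vertical below 0.05 rad and linear speed of cap below 0.02 m/s and contact force between the fingers and cap below 0.3 N); the robot touches nothing.
It fails at once if the microphone stand is shoved away or knocked over (distance of mic_stand from where it was at the start of the episode above 0.03 m or angle between mic_stand's own z axis and vertical above 0.5 rad).
It fails at once if the loupe is shoved away or knocked over (distance of loupe from where it was at the start of the episode above 0.03 m or angle between loupe's own z axis and vertical above 0.5 rad).
It fails at once if the screwdriver is shoved away (distance of screwdriver from where it was at the start of the episode above 0.03 m).
It also fails if it takes over 61 s, if anything falls off the work surface, if the arm or the gripper's body presses on something with over 40 N, if the wrist force passes 120 N, or if a joint passes its speed limit or range.

## Robot

A 6-joint arm with a two-finger parallel gripper is mounted at the origin on the work surface. World frame = base frame: x ahead of the robot, y to its left, z up, the work surface at z = 0. Lengths are in mm, angles in rad, forces in N, time in s.
With the tool pointing down it reaches from about 250 to 725 mm from the base axis. Payload 4 kg.
Tool frame: the origin (TCP) lies midway between the tips of the shut fingers; the grasp point (between the pads) lies 19 mm behind it (bot.tcp_to_grasp is the distance from the TCP to the grasp point, in mm); x points along the fingers, y is the direction in which the jaws open and shut, and the axes are right-handed (so a half turn about x gives the same grasp; the last joint's range is limited). The gripper opens to 85 mm and grips with 20 to 120 N. Pads are 22 mm wide; open, the fingers measure 114 mm over their backs; the gripper's body (76 mm by 85 mm) begins 54 mm behind the grasp point. The pads swing forward as they close: fully open they stand 13 mm farther back than shut.
Start: joints at [1.346, 0.241, 0.005, 1.335, 0, 1.571], TCP at [111.454, 487.419, 231.306] pointing down, gripper open.
Joint ranges: [-2.72, 2.72], [-1.05, 1.87], [-1.09, 1.28], [-1.99, 2.15], [-1.42, 1.44], [-3.14, 3.14]. Speed limits (rad/s): [2.79, 2.79, 3.14, 3.14, 3.14, 3.14].

## Interface

Orientations are given as a unit quaternion [w, x, y, z].
In Python, from workcell import status, cams, close_job, bot gives the robot as it stands.
- The arm moves only by the tool carry_out, never from a script. Its argument "moves" is a list of rows, each a list of 3 entries, a list of its own where there are three numbers: the shift along the tool's x, y, z as a fraction of full scale, then the turn about the tool's x as a fraction of full scale, then the gripper's target within -1 to 1 (shut at 1, half-way at 0, fully open at -1). A call has exactly 5 rows; each row shifts and turns the commanded pose from where the row before left it, along the tool's axes as they then stand; what a row does not reach is not made up. Full scale, the value 1, is 0.04 m for a shift and 0.1 rad for a turn. A row lasts 1/10 s, in which the tool goes at most 50 mm and 8.59 degrees, less where a joint would pass 70% of its speed; a pose out of reach is approached as far as the arm can. A call with a number of a shift or a turn outside -1 to 1 is refused whole. A call with a gripper value outside its range is refused whole. The fingers move at their own pace and stop on an object; "squeeze" is the grip in N (left out, the last holds). Time passes only in rows, so rows that do not move let the fingers close, or fill a call up. It gives the time, the measured TCP pose, the force and the opening at its end, in the units of the state.
- status.get_obs(): the state, without advancing time (a new reading comes with each control period).
- cams.read_camera(name): name is "scene" or "top" or "wrist"; returns a dict with "image" (420x560x3 uint8, blue, green, red), "range_z" (420x560 float32, mm along the optical axis (not along the pixel's ray), 0 where there is no reading), "camera_matrix" (3x3 intrinsics, pixels), "distortion" ([k1, k2, p1, p2, k3] as OpenCV has them; the pictures are not rectified), "position" and "orientation" of the camera in the world; the wrist camera has in their place "mount" (4x4, takes a point from camera to tool coordinates, whose origin is the TCP and whose axes are the tool frame's). Camera axes: x right, y up, looking along -z (the intrinsics and any distortion apply to the point x, -y, -z); pixel columns grow to the right and rows downward; lengths in mm; the calibration is good to about 2 mm. A picture is of the moment at which its call begins: read the wrist's pose just before it.
- close_job(): hands the job in, once; it reports no verdict.
The state is a dict: "time_s": time; "qpos": joint angles; "qvel": joint speeds; "effort": joint torques, N m; "position": TCP position; "tool_rot": TCP orientation; "force": force on the tool from outside, world axes, zero at the start; "torque": the same for the moment, N m; "opening": finger opening in mm.
Only numpy, scipy, OpenCV 4.12 (cv2) and the standard library are available. Lean on these libraries where they do the work, as an engineer would, in place of code of your own. Each camera call takes 0.05 s, during which the arm holds its last target.

## Working session

There is one attempt and no reset: what is moved stays moved. The work goes in short steps, Python scripts to look and compute and a tool call to move; the robot and the scene stay as the last step left them, time stands still between calls to the robot, and variables do not carry over. Pictures are saved under pics/ and viewed, and the job is handed in when it is done.

Besides the shell and the picture viewer there is one more tool, called as name(argument=value, ...), one argument or row to a line, values as JSON. carry_out: Moves the arm, as the interface text tells. Its arguments: {"type":"object","properties":{"moves":{"type":"array","items":{"type":"array"}},"squeeze":{"type":"number"}},"required":["moves"]}

```bash
ls; mkdir -p pics
cat > h.py <<'E'
import numpy as np, cv2
from workcell import status, cams, close_job, bot
from scipy.spatial.transform import Rotation as R
def rot(q): return R.from_quat([q[1],q[2],q[3],q[0]]).as_matrix()
def cam(name):
    s=status.get_obs()
    d=cams.read_camera(name)
    if name=='wrist':
        T=np.eye(4);T[:3,:3]=rot(s['tool_rot']);T[:3,3]=s['position'];M=T@np.array(d['mount'])
    else:
        M=np.eye(4);M[:3,:3]=rot(d['orientation']);M[:3,3]=d['position']
    d['M']=M
    return d
def cloud(d):
    h,w=d['range_z'].shape
    uv=np.stack(np.meshgrid(np.arange(w),np.arange(h)),-1).reshape(-1,1,2).astype(np.float64)
    n=cv2.undistortPoints(uv,np.array(d['camera_matrix'],float),np.array(d['distortion'],float)).reshape(h,w,2)
    z=d['range_z'].astype(float)
    P=np.stack([n[...,0]*z,-n[...,1]*z,-z],-1)
    W=P@d['M'][:3,:3].T+d['M'][:3,3]
    W[z==0]=np.nan
    return W
def proj(d,p):
    M=d['M'];c=(np.atleast_2d(p)-M[:3,3])@M[:3,:3]
    q=np.stack([c[:,0],-c[:,1],-c[:,2]],-1)
    return cv2.projectPoints(q,np.zeros(3),np.zeros(3),np.array(d['camera_matrix'],float),np.array(d['distortion'],float))[0].reshape(-1,2)
def st():
    s=status.get_obs()
    print('t',round(s['time_s'],2),'p',np.round(s['position'],1),'R',np.round(rot(s['tool_rot']),3).tolist(),'F',np.round(s['force'],1),'op',round(s['opening'],1),'q',np.round(s['qpos'],3))
E
python3 - <<'E'
from h import *
st()
for n in ['scene','top']:
    d=cam(n); cv2.imwrite(f'pics/{n}0.png',d['image']); W=cloud(d); np.savez(f'{n}0.npz',W=W,img=d['image'],M=d['M'],K=d['camera_matrix'],D=d['distortion'])
    print(n,d['M'].round(2).tolist(),np.isfinite(W[...,0]).mean())
print(bot.tcp_to_grasp, [a for a in dir(bot) if a[0]!='_'])
E
```

```text
pics
t 0.0 p [111.3 486.8 230.4] R [[-0.0, 0.223, 0.975], [-0.002, 0.975, -0.223], [-1.0, -0.002, 0.0]] F [-0.1 -0.7  0.3] op 85.4 q [ 1.346  0.241  0.004  1.335 -0.     1.571]
scene [[-0.37, -0.76, 0.54, 1057.21], [0.93, -0.31, 0.21, 152.65], [0.01, 0.58, 0.82, 723.24], [0.0, 0.0, 0.0, 1.0]] 0.9959438775510204
top [[-0.0, 1.0, -0.1, 543.49], [-1.0, -0.0, 0.01, 14.35], [0.01, 0.1, 1.0, 915.95], [0.0, 0.0, 0.0, 1.0]] 0.9962329931972789
18.700000000000003 ['IKError', 'tcp_to_grasp']
```

View pics/top0.png

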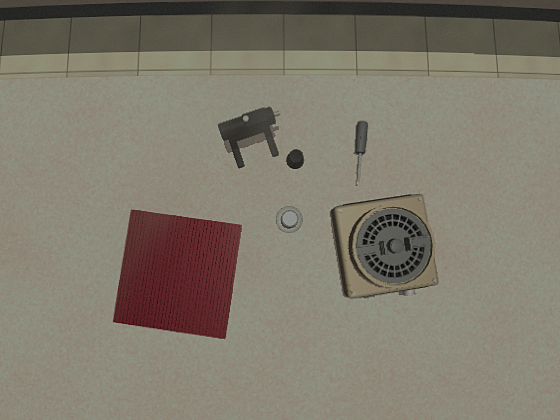

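View pics/scene0.png

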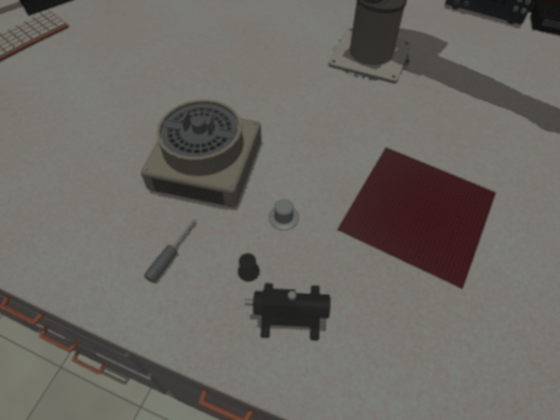

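The top view shows the extractor at about (390,245), with its tabs left and right of the boss. The cap is at (289,219), the mat at (178,274), the loupe at (295,158), the mic stand at (250,130) and the screwdriver at (360,150). Next I'll measure these.

```bash
cat > m.py <<'E'
from h import *
for n in ['top','scene']:
    f=np.load(n+'0.npz');W=f['W'];img=f['img'].astype(int)
    P=W.reshape(-1,3);C=img.reshape(-1,3)
    ok=np.isfinite(P[:,0])
    tb=np.median(P[ok&(abs(P[:,2])<15)&(P[:,0]>250)&(P[:,0]<700)&(abs(P[:,1])<350),2]);print(n,'table z',tb)
    # mat
    m=ok&(C[:,2]>60)&(C[:,1]<40)&(C[:,0]<50)&(P[:,0]>200)&(P[:,0]<900)&(abs(P[:,2])<15)
    r=cv2.minAreaRect(P[m,:2].astype(np.float32));print('mat',r,np.median(P[m,2]))
    for nm,(x,y),rad in [('cap',None,0)] if 0 else []: pass
    # case top z 70
    m=ok&(abs(P[:,2]-70)<6)&(P[:,1]<-50)&(P[:,0]>300)&(P[:,0]<700)
    r=cv2.minAreaRect(P[m,:2].astype(np.float32));print('case top',r,m.sum(),np.median(P[m,2]))
    m=ok&(abs(P[:,2]-120)<4)&(P[:,1]<-50)&(P[:,0]>300)&(P[:,0]<700)
    (c,rr)=cv2.minEnclosingCircle(P[m,:2].astype(np.float32));print('rim',c,rr,m.sum())
    m=ok&(P[:,2]>132)&(P[:,2]<155)&(P[:,1]<-50)&(P[:,0]>300)&(P[:,0]<700)
    Q=P[m];print('tall n',m.sum(),Q.mean(0))
    q=Q[:,:2]-np.median(Q[:,:2],0);w=np.linalg.svd(q-q.mean(0),full_matrices=False);print('dir',w[2][0],'top z',np.percentile(Q[:,2],[50,95]))
    np.savetxt(f'tall_{n}.txt',Q,fmt='%.1f')
    # other blobs
    z=W[...,2]
    mm=((z>8)&(W[...,0]>250)&(W[...,0]<800)&(abs(W[...,1])<400)).astype(np.uint8)
    k,l,s,ce=cv2.connectedComponentsWithStats(mm)
    for i in range(1,k):
        if s[i,4]>40:
            Q=W[l==i];print('blob',s[i],Q[:,:2].min(0).round(0),Q[:,:2].max(0).round(0),Q.mean(0).round(1),'zmax',np.percentile(Q[:,2],98).round(1))
E
python3 m.py
```

```text
top table z 0.3174750983744161
mat ((477.4287109375, 231.87811279296875), (258.8372802734375, 258.33099365234375), 82.20215606689453) 1.6687055038014478
case top ((539.6012573242188, -228.97555541992188), (198.70989990234375, 199.4956512451172), 8.102426528930664) 2864 69.7461563232767
rim (538.7432250976562, -229.51187133789062) 85.25871276855469 1638
tall n 307 [ 538.51815931 -228.53031777  140.65228954]
dir [-0.12774596  0.99180692] top z [139.34870837 148.15634069]
blob [218 119  54  49 903] [720.  16.] [800. 130.] [780.3  85.2  70.7] zmax 111.4
blob [265 133  14  23 157] [748.   1.] [800.  31.] [774.   15.4  11.6] zmax 15.6
blob [355 132  12  53 302] [ 679. -204.] [ 800. -178.] [ 759.1 -188.3   20.4] zmax 27.9
blob [287 149  17  19 241] [719. -57.] [754. -20.] [734.7 -37.7  35. ] zmax 48.5
blob [ 331  194  108  104 8985] [ 426. -340.] [ 650. -118.] [ 537.6 -217.4   94.8] zmax 138.8
blob [281 210  18  18 245] [581. -43.] [618.  -5.] [599.  -23.4  38.4] zmax 42.7
scene table z 0.38040843606250974
mat ((404.74078369140625, -294.88494873046875), (1322.62060546875, 256.9339904785156)
[... 165 characters left out ...]
69744119
rim (540.924072265625, -227.6007080078125) 86.55001831054688 1133
tall n 275 [ 543.27803253 -225.94165846  139.75370866]
dir [-0.14373995  0.9896155 ] top z [138.86790849 147.04154116]
blob [ 141   99  120  108 9313] [ 434. -324.] [ 655. -117.] [ 572.3 -208.1   87.1] zmax 137.4
blob [274 199  19  24 393] [582. -41.] [622.  -3.] [607.9 -20.3  33.2] zmax 42.1
blob [153 218  44  51 413] [ 680. -205.] [ 800. -176.] [ 761.9 -185.4   20. ] zmax 26.5
blob [238 253  21  28 439] [724. -55.] [761. -18.] [745.  -34.4  32.8] zmax 48.0
blob [264 283  67  32 641] [723.   2.] [800. 132.] [781.3  91.9  84.3] zmax 109.9
blob [295 317  25  13 156] [783.  78.] [800. 120.] [794.3 104.1  18.6] zmax 21.5
```

carry_out(
  moves=[
    [[0,0,0],-0.73,-1],
    [[0,0,0],-0.73,-1],
    [[0,0,0],-0.73,-1],
    [[0,0,0],-0.73,-1],
    [[0,0,0],-0.73,-1],
  ],
)

```text
time_s: 0.6
position: [111.4, 487.0, 230.7]
tool_rot: [0.705, -0.051, 0.705, 0.05]
force: [0.2, -0.2, -0.0]
opening: 85.2
```

```bash
cat >> h.py <<'E'
def to(x,y,z):
    s=status.get_obs();d=np.array([x,y,z])-s['position'];l=rot(s['tool_rot']).T@d
    print('delta tool mm',l.round(1),'units',(l/40).round(3),'yaw jaw deg',np.degrees(np.arctan2(rot(s['tool_rot'])[1,1],rot(s['tool_rot'])[0,1])).round(2))
E
python3 -c "
from h import *
st();to(540,-229,231)"
```

```text
t 0.6 p [111.4 487.  230.7] R [[-0.0, -0.143, 0.99], [-0.001, 0.99, 0.143], [-1.0, -0.001, -0.0]] F [ 0.2 -0.2 -0. ] op 85.2 q [ 1.346  0.241  0.004  1.335 -0.     1.203]
delta tool mm [ 5.000e-01 -7.699e+02  3.221e+02] units [ 1.4000e-02 -1.9247e+01  8.0510e+00] yaw jaw deg 98.21
```

carry_out(
  moves=[
    [[0,-0.96,0.4],0,-1],
    [[0,-0.96,0.4],0,-1],
    [[0,-0.96,0.4],0,-1],
    [[0,-0.96,0.4],0,-1],
    [[0,-0.96,0.4],0,-1],
  ],
)

```text
time_s: 1.1
position: [217.8, 306.8, 231.0]
tool_rot: [0.705, -0.05, 0.705, 0.05]
force: [0.6, 0.3, 0.2]
opening: 85.2
```

carry_out(
  moves=[
    [[0,-0.96,0.4],0,-1],
    [[0,-0.96,0.4],0,-1],
    [[0,-0.96,0.4],0,-1],
    [[0,-0.96,0.4],0,-1],
    [[0,-0.96,0.4],0,-1],
  ],
)

```text
time_s: 1.6
position: [323.8, 127.9, 231.2]
tool_rot: [0.705, -0.05, 0.705, 0.05]
force: [0.5, 1.3, -0.3]
opening: 85.6
```

carry_out(
  moves=[
    [[0,-0.96,0.4],0,-1],
    [[0,-0.96,0.4],0,-1],
    [[0,-0.96,0.4],0,-1],
    [[0,-0.96,0.4],0,-1],
    [[0,-0.96,0.4],0,-1],
  ],
)

```text
time_s: 2.1
position: [429.9, -51.1, 231.0]
tool_rot: [0.705, -0.049, 0.706, 0.049]
force: [0.5, 0.9, 0.3]
opening: 85.4
```

```bash
python3 -c "
from h import *
st();to(540,-229,231)
d=cam('wrist');cv2.imwrite('pics/w1.png',d['image']);print(d['M'].round(2))"
```

```text
t 2.1 p [429.9 -51.1 231. ] R [[-0.0, -0.139, 0.99], [0.0, 0.99, 0.139], [-1.0, 0.0, -0.0]] F [0.5 0.9 0.3] op 85.4 q [-0.119  0.108 -0.158  1.305  0.    -0.258]
delta tool mm [-1.000e-01 -1.915e+02  8.430e+01] units [-2.000e-03 -4.787e+00  2.107e+00] yaw jaw deg 98.0
[[-1.400e-01 -9.400e-01 -3.000e-01  3.511e+02]
 [ 9.900e-01 -1.300e-01 -4.000e-02 -6.225e+01]
 [ 0.000e+00 -3.100e-01  9.500e-01  3.732e+02]
 [ 0.000e+00  0.000e+00  0.000e+00  1.000e+00]]
```

View pics/w1.png

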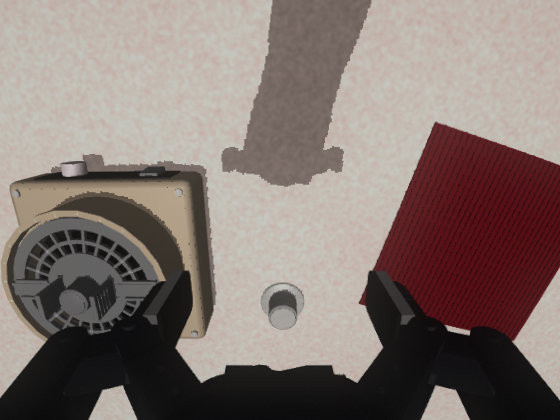

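The wrist view shows the grille at left (75,300), the cap at (283,305) and the mat at right. Moving over the extractor.

carry_out(
  moves=[
    [[0,-0.96,0.42],0,-1],
    [[0,-0.96,0.42],0,-1],
    [[0,-0.96,0.42],0,-1],
    [[0,-0.96,0.42],0,-1],
    [[0,-0.95,0.42],0,-1],
  ],
)

```text
time_s: 2.65
position: [539.9, -228.6, 230.7]
tool_rot: [0.705, -0.049, 0.706, 0.05]
force: [1.0, 0.7, -0.3]
opening: 85.3
```

```bash
python3 -c "
from h import *
st();to(540,-229,231)
d=cam('wrist');cv2.imwrite('pics/w2.png',d['image']);np.savez('w2.npz',W=cloud(d),img=d['image'])"
```

```text
t 2.65 p [ 539.9 -228.6  230.7] R [[-0.001, -0.14, 0.99], [0.001, 0.99, 0.14], [-1.0, 0.001, -0.001]] F [ 1.   0.7 -0.3] op 85.3 q [-0.401  0.416  0.251  1.407  0.    -0.541]
delta tool mm [-0.3 -0.4  0. ] units [-0.007 -0.011  0.001] yaw jaw deg 98.02
```

View pics/w2.png

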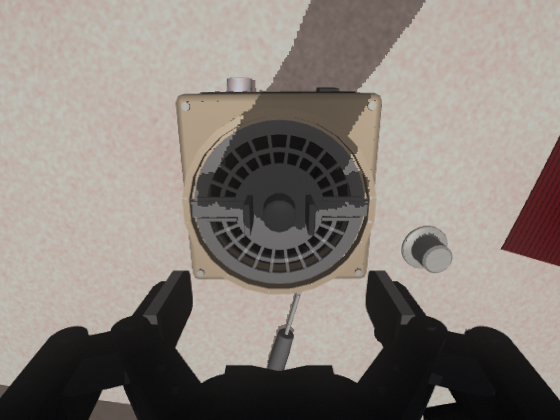

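The wrist view shows the grille under the gripper: boss at (280,210), tabs at about (245,213) and (310,213), aligned with the jaw axis. Next I'll refine its pose.

```bash
cat > m2.py <<'E'
from h import *
import sys
def fitc(q):
    A=np.c_[2*q,np.ones(len(q))];s=np.linalg.lstsq(A,(q**2).sum(1),rcond=None)[0]
    return s[:2],np.sqrt(s[2]+s[:2]@s[:2])
f=np.load('w2.npz');W=f['W'];P=W.reshape(-1,3);P=P[np.isfinite(P[:,0])]
c0=np.array([540,-229])
rel=P[:,:2]-c0;r=np.hypot(*rel.T)
near=r<120
print('hist',np.histogram(P[near,2],bins=np.arange(60,160,4)))
u=np.array([-.139,.990]);v=np.array([.990,.139])
a=rel@u;b=rel@v
m=(P[:,2]>143)&(r<50)
Q=P[m];
for s in(1,-1):
    k=m&(a*s>18);print('tab',s,k.sum(),'a',np.percentile(a[k],[2,98]),'b',np.percentile(b[k],[2,98]),'z',np.median(P[k,2]))
k=(P[:,2]>136)&(P[:,2]<142)&(r<18);print('boss',k.sum(),cv2.minEnclosingCircle(P[k,:2].astype(np.float32)),np.median(P[k,2]))
k=(abs(P[:,2]-120)<2)&(r>76)&(r<88);print('rim',k.sum(),fitc(P[k,:2]),np.median(P[k,2]))
k=(abs(P[:,2]-70)<2.5)&near
print('case',cv2.minAreaRect(P[(abs(P[:,2]-70)<2.5)&(r<150),:2].astype(np.float32)))
# cap
k=(P[:,2]>37)&(P[:,2]<46)&(np.hypot(*(P[:,:2]-[602,-22]).T)<40);print('captop',k.sum(),cv2.minEnclosingCircle(P[k,:2].astype(np.float32)),np.median(P[k,2]))
E
python3 m2.py
```

```text
hist (array([  163,   866,  6197,   236,  1558,   131,    61,  1040,  1118,
           0,     0,    11,  1653, 14999,  4391,  1050,    73,    83,
          90,   885,    77,   409,     3,     0]), array([ 60,  64,  68,  72,  76,  80,  84,  88,  92,  96, 100, 104, 108,
       112, 116, 120, 124, 128, 132, 136, 140, 144, 148, 152, 156]))
tab 1 8036 a [18.85005541 47.93879204] b [-19.39978501   7.73277455] z 307.81717153494446
tab -1 8150 a [-47.85692802 -18.84033756] b [-18.94021021   7.75712401] z 306.9844384746973
boss 839 ((538.2793579101562, -228.6444091796875), 13.971915245056152) 138.2110377893608
rim 4072 (array([ 537.82655678, -228.46471982]), np.float64(81.18967881522111)) 119.52677928318425
case ((537.0160522460938, -228.4716033935547), (194.58766174316406, 195.52532958984375), 8.471063613891602)
captop 623 ((598.8186645507812, -23.095008850097656), 19.189342498779297) 39.350222562110616
```

carry_out(
  moves=[
    [[0.6,0,-0.03],0,-1],
    [[0.6,0,0],0,-1],
    [[0.6,0,0],0,-1],
    [[0.6,0,0],0,-1],
    [[0.33,0,0],0,-1],
  ],
  squeeze=30,
)

```text
time_s: 3.2
position: [536.6, -226.5, 119.2]
tool_rot: [0.704, -0.049, 0.707, 0.05]
force: [0.6, 0.2, 0.7]
opening: 85.6
```

```bash
python3 -c "
from h import *
st();to(539,-228.6,120)
d=cam('wrist');cv2.imwrite('pics/w3.png',d['image'])"
```

```text
t 3.2 p [ 536.6 -226.5  119.2] R [[-0.004, -0.14, 0.99], [0.002, 0.99, 0.14], [-1.0, 0.002, -0.004]] F [0.6 0.2 0.7] op 85.6 q [-0.399  0.474  0.045  1.146  0.    -0.54 ]
delta tool mm [-0.8 -2.5  2.1] units [-0.021 -0.062  0.052] yaw jaw deg 98.03
```

View pics/w3.png

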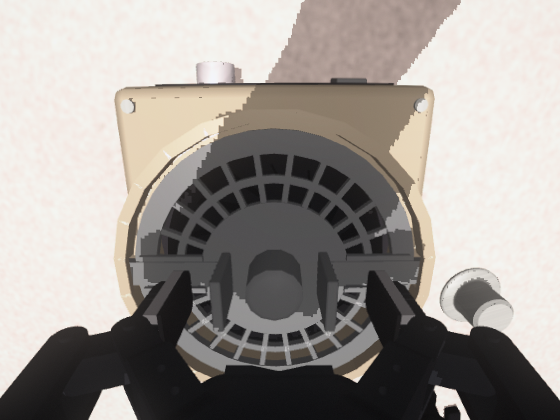

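The fingers straddle both tabs, at (215,290) and (330,290), and the boss is centred at (275,285). I'll correct the 2 mm offset and close.

carry_out(
  moves=[
    [[0,-0.06,0.05],0,-1],
    [[0,0,0],0,1],
    [[0,0,0],0,1],
    [[0,0,0],0,1],
    [[0,0,0],0,1],
  ],
  squeeze=30,
)

```text
time_s: 3.75
position: [541.8, -229.5, 124.6]
tool_rot: [0.707, -0.05, 0.704, 0.049]
force: [-1.4, 2.4, 8.2]
opening: 40.1
```

carry_out(
  moves=[
    [[0,0,0],0,1],
    [[0,0,0],0,1],
    [[0,0,0],0,1],
    [[0,0,0],0,1],
    [[0,0,0],0,1],
  ],
)

```text
time_s: 4.25
position: [541.8, -229.5, 124.6]
tool_rot: [0.707, -0.05, 0.704, 0.049]
force: [-0.4, 1.5, 7.4]
opening: 40.4
```

```bash
python3 -c "
from h import *
st()
d=cam('wrist');cv2.imwrite('pics/w4.png',d['image'])"
```

```text
t 4.25 p [ 541.8 -229.5  124.6] R [[0.004, -0.14, 0.99], [-0.0, 0.99, 0.14], [-1.0, -0.001, 0.004]] F [-0.4  1.5  7.4] op 40.4 q [-4.010e-01  4.740e-01  6.100e-02  1.153e+00  1.000e-03 -5.420e-01]
```

View pics/w4.png

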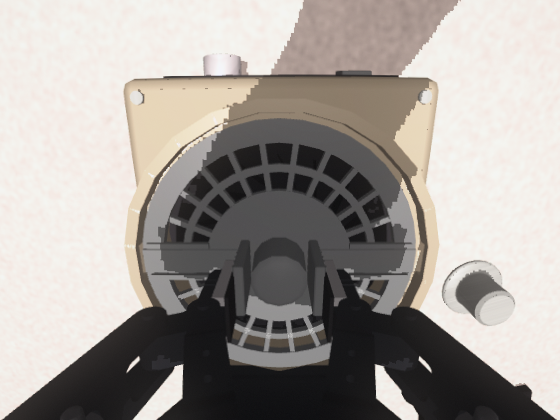

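Opening is 40 mm, so the tabs are fully pinched. Lifting.

carry_out(
  moves=[
    [[-0.15,0,0],0,1],
    [[-0.15,0,0],0,1],
    [[-0.3,0,0],0,1],
    [[-0.5,0,0],0,1],
    [[-0.5,0,0],0,1],
  ],
)

```text
time_s: 4.8
position: [540.2, -229.8, 187.0]
tool_rot: [0.705, -0.049, 0.706, 0.049]
force: [0.5, -0.3, -1.6]
opening: 40.2
```

```bash
python3 -c "
from h import *
st()
d=cam('wrist');cv2.imwrite('pics/w5.png',d['image'])
d=cam('scene');cv2.imwrite('pics/s5.png',d['image'][40:300,100:400])"
```

```text
t 4.8 p [ 540.2 -229.8  187. ] R [[-0.001, -0.139, 0.99], [-0.0, 0.99, 0.139], [-1.0, -0.0, -0.001]] F [ 0.5 -0.3 -1.6] op 40.2 q [-4.020e-01  4.350e-01  1.670e-01  1.303e+00 -1.000e-03 -5.420e-01]
```

View pics/w5.png

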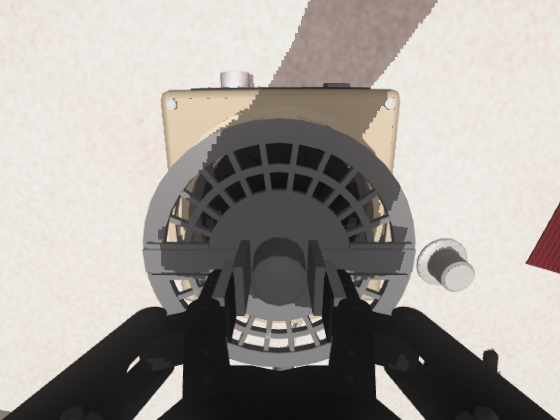

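View pics/s5.png

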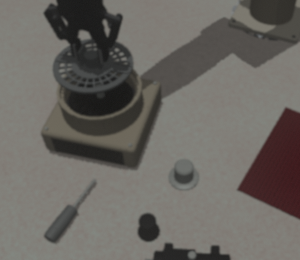

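The grille hangs level in the gripper, clear of the drum. Moving to the mat.

```bash
python3 -c "
from h import *
to(477,232,187)"
```

```text
delta tool mm [ 1.100e+00  4.674e+02 -4.000e-01] units [ 2.7000e-02  1.1685e+01 -9.0000e-03] yaw jaw deg 98.02
```

carry_out(
  moves=[
    [[-0.1,0.4,0],0,1],
    [[0,0.7,0],0,1],
    [[0,0.8,0],0,1],
    [[0,0.8,0],0,1],
    [[0,0.8,0],0,1],
  ],
)

```text
time_s: 5.4
position: [519.7, -89.2, 189.0]
tool_rot: [0.705, -0.049, 0.706, 0.05]
force: [-0.4, -0.8, -2.6]
opening: 40.2
```

carry_out(
  moves=[
    [[0,0.8,0],0,1],
    [[0,0.8,0],0,1],
    [[0,0.8,0],0,1],
    [[0,0.8,0],0,1],
    [[0,0.8,0],0,1],
  ],
)

```text
time_s: 5.9
position: [497.1, 69.1, 189.1]
tool_rot: [0.705, -0.05, 0.706, 0.05]
force: [0.6, -0.0, -2.3]
opening: 40.0
```

carry_out(
  moves=[
    [[0,0.8,0],0,1],
    [[0,0.8,0],0,1],
    [[0,0.8,0],0,1],
    [[0,0.8,0],0,1],
    [[0,0.78,0],0,1],
  ],
)

```text
time_s: 6.4
position: [474.8, 226.4, 189.1]
tool_rot: [0.705, -0.05, 0.706, 0.049]
force: [1.2, -0.6, -1.6]
opening: 40.2
```

```bash
python3 -c "
from h import *
st();to(477,232,187)
d=cam('wrist');cv2.imwrite('pics/w6.png',d['image'])"
```

```text
t 6.4 p [474.8 226.4 189.1] R [[-0.002, -0.14, 0.99], [-0.001, 0.99, 0.14], [-1.0, -0.001, -0.002]] F [ 1.2 -0.6 -1.6] op 40.2 q [ 0.445  0.315 -0.005  1.253  0.     0.304]
delta tool mm [2.1 5.2 3. ] units [0.052 0.131 0.075] yaw jaw deg 98.07
```

View pics/w6.png

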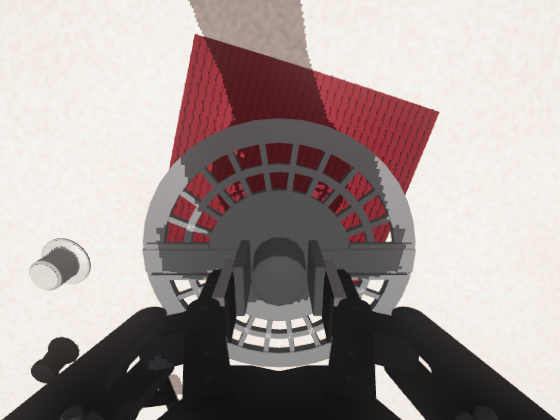

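carry_out(
  moves=[
    [[0.7,0.13,0.07],0,1],
    [[0.9,0,0],0,1],
    [[0.9,0,0],0,1],
    [[0.8,0,0],0,1],
    [[0.5,0,0],0,1],
  ],
)

```text
time_s: 6.95
position: [475.4, 229.6, 34.6]
tool_rot: [0.703, -0.051, 0.707, 0.049]
force: [-0.2, 0.3, -2.0]
opening: 40.1
```

carry_out(
  moves=[
    [[0.1,0,0],0,1],
    [[0.1,0,0],0,1],
    [[0.1,0,0],0,1],
    [[0,0,0],0,1],
    [[0,0,0],0,1],
  ],
)

```text
time_s: 7.45
position: [479.2, 230.9, 27.1]
tool_rot: [0.706, -0.049, 0.705, 0.05]
force: [-0.9, -0.1, -1.9]
opening: 40.3
```

carry_out(
  moves=[
    [[0.08,0,0],0,1],
    [[0.07,0,0],0,1],
    [[0.05,0,0],0,1],
    [[0.05,0,0],0,1],
    [[0,0,0],0,1],
  ],
)

```text
time_s: 7.95
position: [478.5, 230.5, 16.6]
tool_rot: [0.705, -0.05, 0.705, 0.05]
force: [-2.9, -0.7, 3.2]
opening: 40.0
```

```bash
python3 -c "
from h import *
st()
d=cam('wrist');cv2.imwrite('pics/w7.png',d['image']);W=cloud(d)
for p in [(255,150),(200,180),(350,160),(230,200)]:
  print(W[p[1]-4:p[1]+5,p[0]-4:p[0]+5,2].round(0).min(),W[p[1]-4:p[1]+5,p[0]-4:p[0]+5,2].max().round(1))
"
```

```text
t 7.95 p [478.5 230.5  16.6] R [[0.0, -0.14, 0.99], [0.0, 0.99, 0.14], [-1.0, -0.0, 0.0]] F [-2.9 -0.7  3.2] op 40.0 q [ 0.449  0.492 -0.234  0.845 -0.     0.309]
0.0 6.3
nan nan
nan nan
nan nan
```

View pics/w7.png

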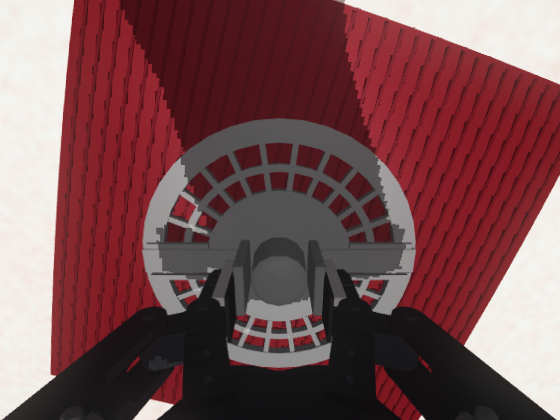

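The grille is in contact: force went from -2 to +3 N, with the mat around the disc on all sides. Releasing.

carry_out(
  moves=[
    [[0,0,0],0,-1],
    [[0,0,0],0,-1],
    [[0,0,0],0,-1],
    [[0,0,0],0,-1],
    [[0,0,0],0,-1],
  ],
)

```text
time_s: 8.5
position: [478.7, 230.7, 16.1]
tool_rot: [0.705, -0.049, 0.705, 0.05]
force: [0.6, -0.4, 0.1]
opening: 85.4
```

carry_out(
  moves=[
    [[-0.3,0,0],0,-1],
    [[-0.5,0,0],0,-1],
    [[-0.9,0,0],0,-1],
    [[-0.9,0,0],0,-1],
    [[-0.9,0,0],0,-1],
  ],
)

```text
time_s: 9.0
position: [478.4, 230.5, 158.4]
tool_rot: [0.706, -0.049, 0.705, 0.05]
force: [0.1, 0.5, 0.1]
opening: 85.3
```

```bash
python3 -c "
from h import *
st();to(600,-22,155)
d=cam('wrist');cv2.imwrite('pics/w8.png',d['image']);W=cloud(d);P=W.reshape(-1,3);r=np.hypot(P[:,0]-477,P[:,1]-232)
k=(P[:,2]>4.5)&(P[:,2]<9.5)&(r<90);print(k.sum(),cv2.minEnclosingCircle(P[k,:2].astype(np.float32)),P[k,2].mean())
A=np.c_[P[k,:2]-[477,232],np.ones(k.sum())];print(np.linalg.lstsq(A,P[k,2],rcond=None)[0])
k=(P[:,2]>28)&(P[:,2]<34)&(r<20);print(P[k].mean(0))
"
```

```text
t 9.0 p [478.4 230.5 158.4] R [[0.001, -0.14, 0.99], [0.0, 0.99, 0.14], [-1.0, 0.0, 0.001]] F [0.1 0.5 0.1] op 85.3 q [ 0.449  0.343 -0.048  1.179  0.     0.309]
delta tool mm [   3.4 -267.    85.1] units [ 0.086 -6.676  2.128] yaw jaw deg 98.03
12243 ((474.50408935546875, 229.79791259765625), 83.25483703613281) 6.63538341598486
[7.10325698e-04 1.34158345e-04 6.63998700e+00]
[474.76645437 229.85275437  30.200323  ]
```

View pics/w8.png

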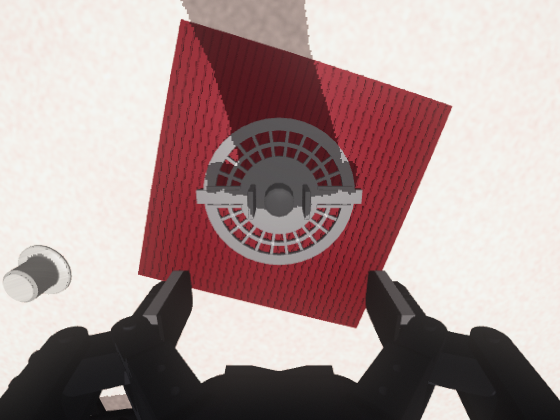

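The grille lies flat and right way up near the mat's centre (disc at (280,195)), with its catches sprung out. On to the cap.

carry_out(
  moves=[
    [[0,-0.5,0.15],0,-1],
    [[0,-0.7,0.22],0,-1],
    [[0,-0.7,0.22],0,-1],
    [[0,-0.7,0.22],0,-1],
    [[0,-0.7,0.22],0,-1],
  ],
)

```text
time_s: 9.55
position: [538.3, 104.7, 157.0]
tool_rot: [0.706, -0.05, 0.705, 0.05]
force: [-0.1, 0.6, -0.4]
opening: 85.2
```

carry_out(
  moves=[
    [[0,-0.7,0.22],0,-1],
    [[0,-0.7,0.22],0,-1],
    [[0,-0.7,0.22],0,-1],
    [[0,-0.7,0.22],0,-1],
    [[0,-0.57,0.2],0,-1],
  ],
)

```text
time_s: 10.05
position: [600.0, -23.4, 156.9]
tool_rot: [0.706, -0.049, 0.705, 0.049]
force: [-0.3, -0.8, 0.4]
opening: 85.3
```

carry_out(
  moves=[
    [[0,0,0],0,-1],
    [[0,0,0],0,-1],
    [[0,0,0],0,-1],
    [[0,0,0],0,-1],
    [[0,0,0],0,-1],
  ],
)

```text
time_s: 10.55
position: [599.1, -20.8, 156.3]
tool_rot: [0.705, -0.05, 0.705, 0.05]
force: [-0.1, 0.0, -0.3]
opening: 85.2
```

```bash
python3 -c "
from h import *
st()
d=cam('wrist');cv2.imwrite('pics/w9.png',d['image']);W=cloud(d);P=W.reshape(-1,3);r=np.hypot(P[:,0]-600,P[:,1]+23)
k=(P[:,2]>37.5)&(P[:,2]<43)&(r<30);print(k.sum(),cv2.minEnclosingCircle(P[k,:2].astype(np.float32)),P[k].mean(0))
c=cv2.minEnclosingCircle(P[k,:2].astype(np.float32))[0]
k=(P[:,2]>2.5)&(P[:,2]<6)&(r<45);print(k.sum(),cv2.minEnclosingCircle(P[k,:2].astype(np.float32)))
to(c[0],c[1],30)
k=(P[:,2]>116)&(abs(P[:,0]-539)<100)&(abs(P[:,1]+229)<100)&(P[:,2]<135);print(k.sum(),P[k].mean(0) if k.any() else 0)
"
```

```text
t 10.55 p [599.1 -20.8 156.3] R [[0.0, -0.141, 0.99], [0.0, 0.99, 0.141], [-1.0, 0.0, 0.0]] F [-0.1  0.  -0.3] op 85.2 q [-0.035  0.476  0.15   1.245  0.    -0.176]
1218 ((598.6856079101562, -22.340192794799805), 18.780344009399414) [598.33728109 -22.38376654  39.44200576]
1098 ((598.430419921875, -22.276493072509766), 30.601125717163086)
delta tool mm [126.3  -1.3  -0.7] units [ 3.158 -0.033 -0.017] yaw jaw deg 98.11
3588 [ 541.9605016  -159.68076676  119.22067805]
```

View pics/w9.png

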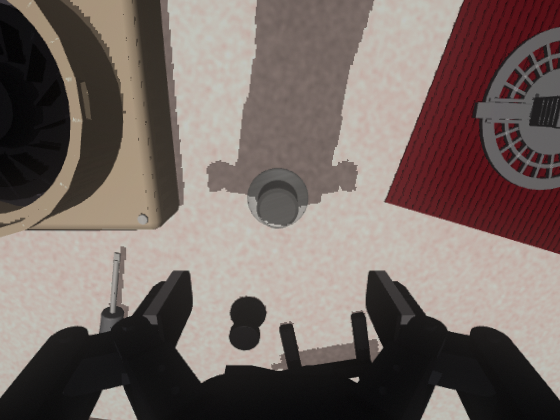

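carry_out(
  moves=[
    [[0.6,-0.03,0],0,-1],
    [[0.8,0,0],0,-1],
    [[0.8,0,0],0,-1],
    [[0.7,0,0],0,-1],
    [[0.4,0,0],0,-1],
  ],
  squeeze=40,
)

```text
time_s: 11.1
position: [597.7, -22.4, 21.5]
tool_rot: [0.704, -0.05, 0.707, 0.05]
force: [0.3, 0.4, 0.3]
opening: 85.6
```

carry_out(
  moves=[
    [[0.13,0,0],0,-1],
    [[0.1,0,0],0,-1],
    [[0,0,0],0,-1],
    [[0,0,0],0,-1],
    [[0,0,0],0,-1],
  ],
)

```text
time_s: 11.6
position: [600.5, -23.0, 16.1]
tool_rot: [0.706, -0.05, 0.705, 0.049]
force: [0.7, 1.0, -0.8]
opening: 85.2
```

```bash
python3 -c "
from h import *
st();to(599,-22.4,12)
d=cam('wrist');cv2.imwrite('pics/w10.png',d['image'])"
```

```text
t 11.6 p [600.5 -23.   16.1] R [[0.002, -0.14, 0.99], [-0.0, 0.99, 0.14], [-1.0, -0.0, 0.002]] F [ 0.7  1.  -0.8] op 85.2 q [-0.038  0.604 -0.031  0.934 -0.    -0.178]
delta tool mm [ 4.1  0.8 -1.4] units [ 0.103  0.02  -0.035] yaw jaw deg 98.03
```

View pics/w10.png

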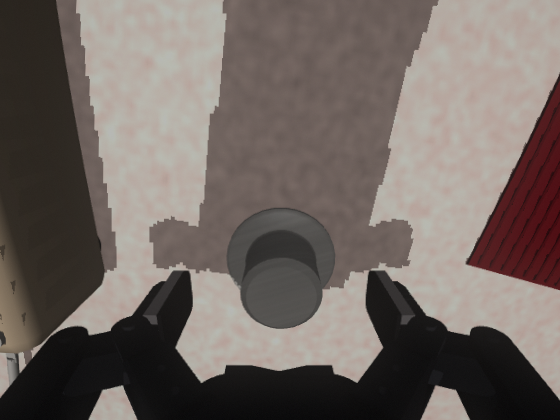

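The cap is centred between the fingers at (281,290). Lowering slightly and closing.

carry_out(
  moves=[
    [[0.07,0.02,-0.03],0,-1],
    [[0,0,0],0,1],
    [[0,0,0],0,1],
    [[0,0,0],0,1],
    [[0,0,0],0,1],
  ],
  squeeze=60,
)

```text
time_s: 12.15
position: [598.7, -22.3, 12.6]
tool_rot: [0.706, -0.05, 0.705, 0.05]
force: [-0.2, 0.2, -0.4]
opening: 36.4
```

carry_out(
  moves=[
    [[0,0,0],0,1],
    [[0,0,0],0,1],
    [[0,0,0],0,1],
    [[0,0,0],0,1],
    [[0,0,0],0,1],
  ],
  squeeze=110,
)

```text
time_s: 12.65
position: [599.0, -22.4, 12.7]
tool_rot: [0.706, -0.05, 0.705, 0.049]
force: [0.3, -0.6, 5.1]
opening: 35.4
```

```bash
python3 -c "
from h import *
st()
d=cam('wrist');cv2.imwrite('pics/w11.png',d['image']);W=cloud(d);P=W.reshape(-1,3);r=np.hypot(P[:,0]-600,P[:,1]+23)
k=(P[:,2]>37)&(P[:,2]<44)&(r<24);print(k.sum(),P[k].mean(0),P[k,2].std())
k=(P[:,2]>-5)&(P[:,2]<10)&(r<40);print(np.percentile(P[k,2],[5,50,95]))
"
```

```text
t 12.65 p [599.  -22.4  12.7] R [[0.002, -0.14, 0.99], [-0.0, 0.99, 0.14], [-1.0, -0.0, 0.002]] F [ 0.3 -0.6  5.1] op 35.4 q [-0.037  0.606 -0.038  0.925  0.    -0.178]
4727 [597.4017563  -22.76982396  39.35390437] 0.9673269292155658
[-1.21668397  0.54881822  5.38858726]
```

View pics/w11.png

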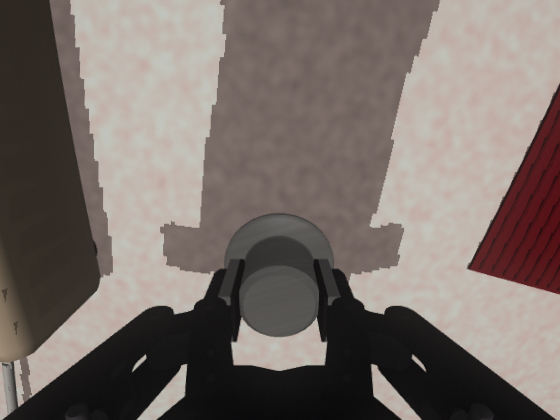

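The cap is gripped with its body between the pads and the flange below the tips. Lifting, then measuring the shaft.

carry_out(
  moves=[
    [[-0.3,0,0],0,1],
    [[-0.8,0,0],0,1],
    [[-0.9,0,0],0,1],
    [[-0.9,0,0],0,1],
    [[-0.9,0,0],0,1],
  ],
)

```text
time_s: 13.2
position: [597.2, -22.3, 165.2]
tool_rot: [0.705, -0.049, 0.706, 0.05]
force: [0.5, 0.2, -0.7]
opening: 35.5
```

```bash
cat > m3.py <<'E'
from h import *
st()
for n in ['top','scene','wrist']:
    d=cam(n);W=cloud(d);P=W.reshape(-1,3);r=np.hypot(P[:,0]-539,P[:,1]+229)
    k=(P[:,2]>122)&(P[:,2]<136)&(r<25);print(n,'shaft',k.sum(),P[k].mean(0).round(1) if k.any() else 0, (P[k].max(0)-P[k].min(0)).round(1) if k.any() else 0)
    k=(abs(P[:,2]-119.5)<2.5)&(r<92)&(r>72)
    if k.sum()>20:
        q=P[k,:2];
        A=np.c_[2*q,np.ones(len(q))];s=np.linalg.lstsq(A,(q**2).sum(1),rcond=None)[0];print(' rim',s[:2].round(1),np.sqrt(s[2]+s[:2]@s[:2]).round(1),k.sum())
    k=(P[:,2]>95)&(P[:,2]<101)&(r<30)
    if k.sum()>20: print(' hub',k.sum(),cv2.minEnclosingCircle(P[k,:2].astype(np.float32)),P[k].mean(0).round(1))
    im=d['image']
    cv2.imwrite(f'pics/{n}12.png',im)
    if n=='top': cv2.imwrite('pics/t12c.png',cv2.resize(im[180:310,300:460],None,fx=4,fy=4,interpolation=cv2.INTER_CUBIC)); print('proj',proj(d,[[539,-229,130],[541,-228,130]]))
    if n=='scene':
        cv2.imwrite('pics/s12c.png',cv2.resize(im[80:200,130:290],None,fx=4,fy=4,interpolation=cv2.INTER_CUBIC)); print('proj',proj(d,[[539,-229,130],[541,-228,130]]))
    if n=='wrist':
        s=status.get_obs(); p=s['position'];L=(P-p)@rot(s['tool_rot'])
        k=(L[:,0]>-31)&(L[:,0]<-22)&(np.hypot(L[:,1],L[:,2])<24);print('captop in tool',L[k].mean(0),k.sum(),np.percentile(L[k],[2,98],axis=0))
E
python3 m3.py
```

```text
t 13.2 p [597.2 -22.3 165.2] R [[-0.002, -0.14, 0.99], [0.0, 0.99, 0.14], [-1.0, 0.0, -0.002]] F [ 0.5  0.2 -0.7] op 35.5 q [-0.037  0.469  0.162  1.266 -0.    -0.178]
top shaft 54 [ 538.5 -228.3  128.9] [13.9 14.7  9.4]
 rim [ 539.4 -229.4] 80.8 491
 hub 351 ((538.7786865234375, -229.1780242919922), 24.651491165161133) [ 538.4 -227.8   98. ]
proj [[395.01074197 245.25647281]
 [394.48607055 244.24831804]]
scene shaft 50 [ 543.5 -226.1  127.4] [12.8 15.7  8.8]
 rim [ 541.8 -228. ] 81.4 696
 hub 263 ((540.97607421875, -226.8638458251953), 25.31239128112793) [ 545.  -224.9   97.5]
proj [[198.13913344 122.63837126]
 [198.09851752 123.43009741]]
wrist shaft 0 0 0
 rim [ 538.3 -226.3] 79.8 3172
 hub 1786 ((537.8955688476562, -225.3031463623047), 23.85483741760254) [ 538.4 -216.3   97.4]
captop in tool [-28.87204667  -0.24457843  -1.63254503] 5269 [[-30.67617754 -18.21393722 -16.47061023]
 [-23.1523388   17.64517102  16.31813227]]
```

View pics/t12c.png

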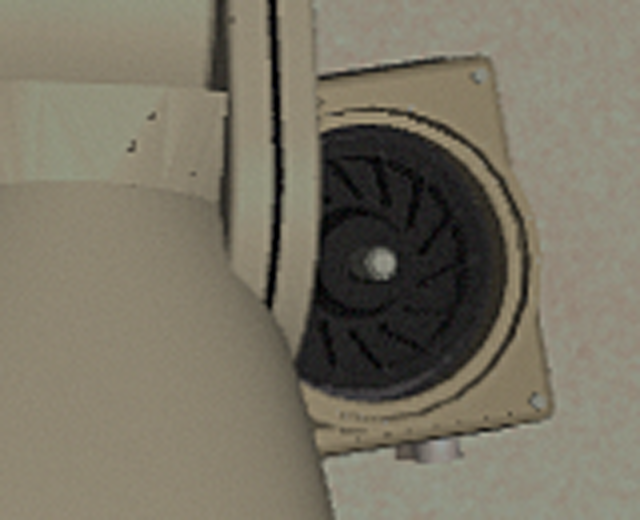

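View pics/s12c.png

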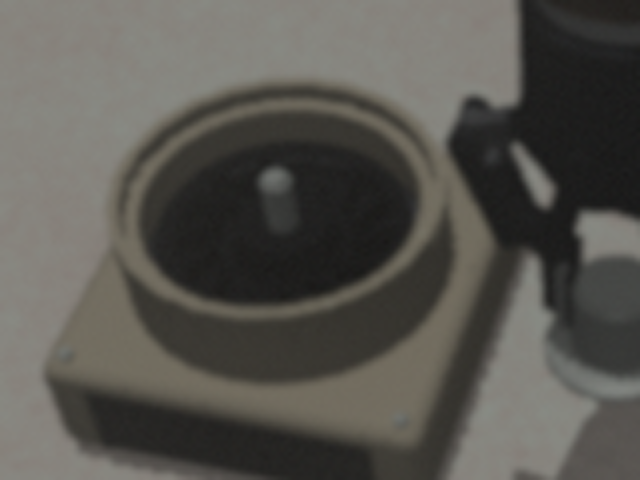

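View pics/wrist12.png

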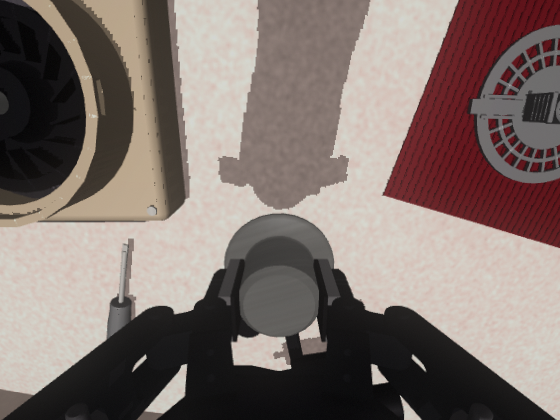

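Shaft estimates: top camera (538.7,-229), wrist overhead (538.1,-228.5). The scene camera reads about 3 mm high in x, as it did for every other item. Going to (538.5,-228.7).

```bash
python3 -c "
from h import *
st();to(538.5,-228.7,180)"
```

```text
t 13.35 p [599.8 -22.4 167.4] R [[0.006, -0.14, 0.99], [-0.0, 0.99, 0.14], [-1.0, -0.001, 0.006]] F [-0.1  0.  -1.4] op 35.4 q [-0.037  0.467  0.164  1.263 -0.    -0.178]
delta tool mm [ -12.9 -195.7  -89.5] units [-0.323 -4.892 -2.237] yaw jaw deg 98.03
```

carry_out(
  moves=[
    [[-0.3,-0.4,-0.17],0,1],
    [[0,-0.65,-0.3],0,1],
    [[0,-0.65,-0.3],0,1],
    [[0,-0.65,-0.3],0,1],
    [[0,-0.65,-0.3],0,1],
  ],
)

```text
time_s: 13.85
position: [558.6, -150.4, 174.6]
tool_rot: [0.704, -0.049, 0.707, 0.05]
force: [-0.3, 0.6, 0.0]
opening: 35.8
```

carry_out(
  moves=[
    [[0,-0.65,-0.3],0,1],
    [[0,-0.65,-0.3],0,1],
    [[0,-0.4,-0.2],0,1],
    [[0,-0.19,-0.07],0,1],
    [[0,0,0],0,1],
  ],
)

```text
time_s: 14.35
position: [535.6, -229.7, 175.0]
tool_rot: [0.705, -0.048, 0.706, 0.049]
force: [0.3, 0.4, -0.1]
opening: 35.5
```

carry_out(
  moves=[
    [[0,0,0],0,1],
    [[0,0,0],0,1],
    [[0,0,0],0,1],
    [[0,0,0],0,1],
    [[0,0,0],0,1],
  ],
)

```text
time_s: 14.85
position: [537.1, -228.0, 176.2]
tool_rot: [0.705, -0.05, 0.705, 0.05]
force: [-0.8, 0.2, -0.5]
opening: 35.3
```

```bash
cat > m4.py <<'E'
from h import *
st();to(538.5,-228.7,150)
d=cam('wrist');W=cloud(d);P=W.reshape(-1,3)
cv2.imwrite('pics/w13.png',d['image'])
s=status.get_obs();p=s['position'];Rt=rot(s['tool_rot'])
r=np.hypot(P[:,0]-538,P[:,1]+228)
def fit(q):
    A=np.c_[2*q,np.ones(len(q))];s=np.linalg.lstsq(A,(q**2).sum(1),rcond=None)[0];return s[:2].round(1),np.sqrt(s[2]+s[:2]@s[:2]).round(1)
k=(abs(P[:,2]-119.5)<1.5)&(r<92)&(r>70);print('rim',fit(P[k,:2]),k.sum())
L=(P-p)@Rt
k=(abs(L[:,0]+28)<2.5)&(np.hypot(L[:,1],L[:,2])<24)
ce=cv2.minEnclosingCircle(L[k][:,1:].astype(np.float32));print('captop tool',ce,L[k].mean(0))
for n in ['top','scene']:
    e=cam(n);cv2.imwrite(f'pics/{n}13.png',cv2.resize(e['image'][60:300,100:460],None,fx=2,fy=2))
    print(n,proj(e,[538.5,-228.7,130]))
E
python3 m4.py
```

```text
t 14.85 p [ 537.1 -228.   176.2] R [[0.0, -0.141, 0.99], [-0.0, 0.99, 0.141], [-1.0, -0.0, 0.0]] F [-0.8  0.2 -0.5] op 35.3 q [-0.402  0.433  0.135  1.272  0.    -0.543]
delta tool mm [26.2 -0.8  1.3] units [ 0.655 -0.021  0.033] yaw jaw deg 98.09
rim (array([ 537.8, -228.6]), np.float64(81.1)) 5055
captop tool ((-0.05502954125404358, -2.964621067047119), 22.61004066467285) [-26.77307989   0.03897919  -0.75635582]
top [[394.86872142 245.51065594]]
scene [[198.39506576 122.51345232]]
```

View pics/w13.png

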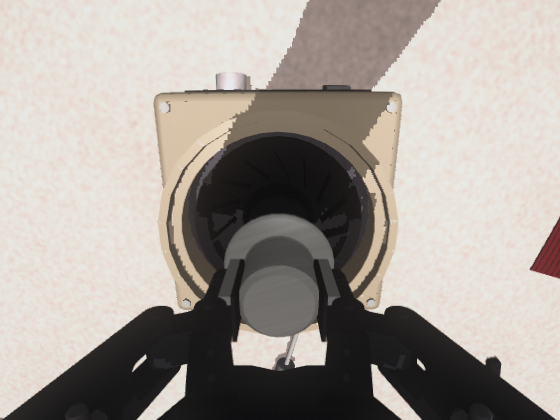

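View pics/scene13.png

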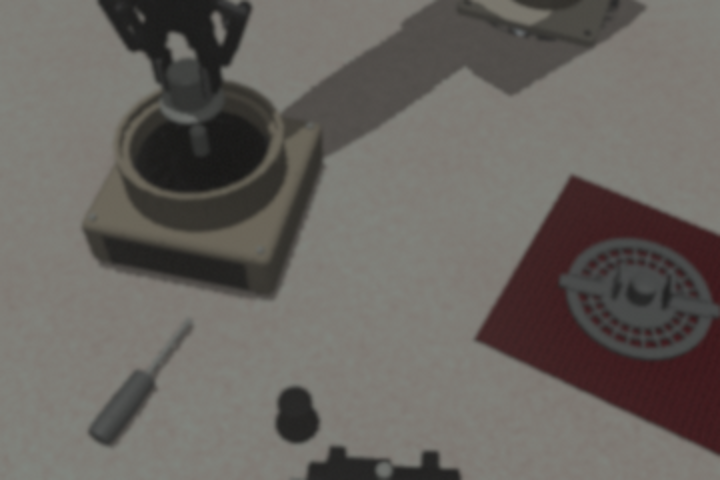

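The cap is upright above the shaft. Trimming and descending.

carry_out(
  moves=[
    [[0.3,-0.02,0.03],0,1],
    [[0.2,0,0],0,1],
    [[0.1,0,0],0,1],
    [[0,0,0],0,1],
    [[0,0,0],0,1],
  ],
)

```text
time_s: 15.5
position: [538.0, -229.2, 151.8]
tool_rot: [0.705, -0.049, 0.706, 0.05]
force: [-0.1, 0.2, -0.2]
opening: 35.5
```

```bash
python3 -c "
from h import *
st();to(538.5,-228.7,140)
e=cam('scene');cv2.imwrite('pics/s14.png',cv2.resize(e['image'][60:200,120:290],None,fx=4,fy=4))"
```

```text
t 15.5 p [ 538.  -229.2  151.8] R [[-0.001, -0.14, 0.99], [0.0, 0.99, 0.14], [-1.0, 0.0, -0.0]] F [-0.1  0.2 -0.2] op 35.5 q [-0.403  0.451  0.098  1.218  0.    -0.543]
delta tool mm [11.8  0.4  0.5] units [0.295 0.011 0.013] yaw jaw deg 98.03
```

View pics/s14.png

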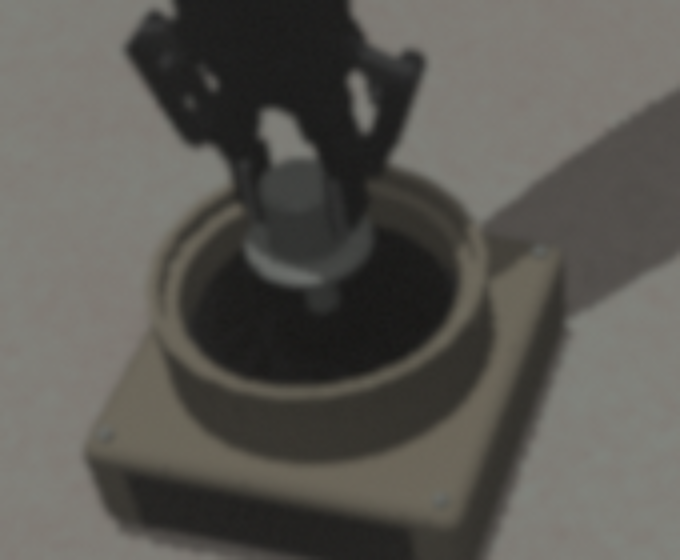

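Aligned. Descending in small steps while watching the force.

carry_out(
  moves=[
    [[0.1,0,0.01],0,1],
    [[0.1,0,0],0,1],
    [[0.1,0,0],0,1],
    [[0,0,0],0,1],
    [[0,0,0],0,1],
  ],
)

```text
time_s: 16.05
position: [538.4, -229.1, 139.9]
tool_rot: [0.705, -0.049, 0.706, 0.05]
force: [1.0, 0.2, -0.9]
opening: 35.8
```

carry_out(
  moves=[
    [[0.07,0,0],0,1],
    [[0.07,0,0],0,1],
    [[0.06,0,0],0,1],
    [[0,0,0],0,1],
    [[0,0,0],0,1],
  ],
)

```text
time_s: 16.55
position: [538.3, -228.9, 132.0]
tool_rot: [0.705, -0.049, 0.706, 0.05]
force: [-1.3, 0.3, 0.5]
opening: 35.7
```

The shaft is inside the mouth with no lateral force. Pressing.

carry_out(
  moves=[
    [[0.05,0,0],0,1],
    [[0.05,0,0],0,1],
    [[0.05,0,0],0,1],
    [[0.05,0,0],0,1],
    [[0,0,0],0,1],
  ],
  squeeze=120,
)

```text
time_s: 17.05
position: [537.5, -228.7, 123.5]
tool_rot: [0.705, -0.049, 0.706, 0.05]
force: [-3.3, 1.6, -0.1]
opening: 35.1
```

carry_out(
  moves=[
    [[0.05,0,0],0,1],
    [[0.05,0,0],0,1],
    [[0.05,0,0],0,1],
    [[0.05,0,0],0,1],
    [[0,0,0],0,1],
  ],
)

```text
time_s: 17.55
position: [537.8, -228.9, 114.9]
tool_rot: [0.705, -0.049, 0.706, 0.05]
force: [-2.7, 0.9, -2.5]
opening: 35.2
```

No axial drag shows, which is not what I expected. Checking by eye.

```bash
python3 -c "
from h import *
st()
d=cam('wrist');cv2.imwrite('pics/w15.png',d['image']);W=cloud(d);P=W.reshape(-1,3)
s=status.get_obs();L=(P-s['position'])@rot(s['tool_rot'])
k=(np.hypot(L[:,1],L[:,2])<14)&(L[:,0]<-15)&(L[:,0]>-45);print('captop tool',L[k].mean(0),np.percentile(L[k,0],[5,50,95]),k.sum())
e=cam('scene');cv2.imwrite('pics/s15.png',cv2.resize(e['image'][60:200,120:290],None,fx=4,fy=4))"
```

```text
t 17.55 p [ 537.8 -228.9  114.9] R [[-0.002, -0.14, 0.99], [0.001, 0.99, 0.14], [-1.0, 0.001, -0.002]] F [-2.7  0.9 -2.5] op 35.2 q [-0.402  0.479  0.042  1.135 -0.    -0.542]
captop tool [-26.56086995  -0.02838674  -0.27550164] [-27.47258758 -26.54950757 -25.64037541] 2673
```

View pics/s15.png

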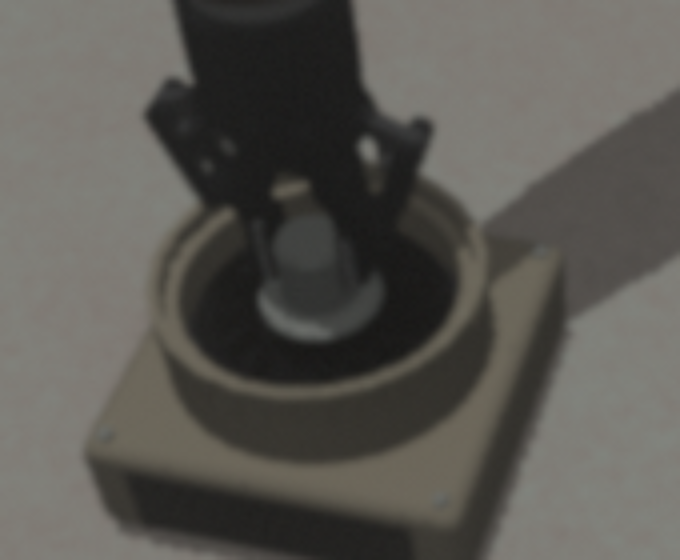

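View pics/w15.png

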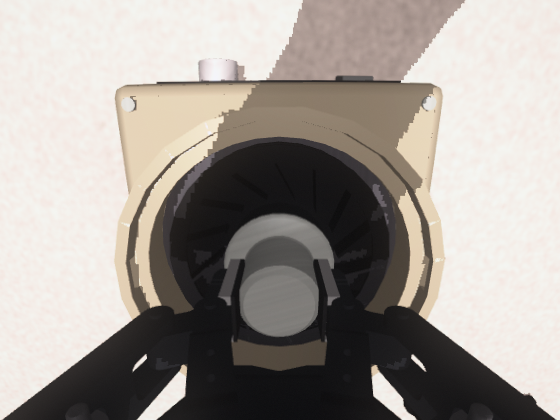

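The cap is on the shaft and concentric; its top is at z 141.5 against 138 at home. The force reading was taken at rest. Continuing to the hard stop.

carry_out(
  moves=[
    [[0.04,0,0],0,1],
    [[0.04,0,0],0,1],
    [[0.03,0,0],0,1],
    [[0,0,0],0,1],
    [[0,0,0],0,1],
  ],
)

```text
time_s: 18.15
position: [537.9, -228.8, 111.2]
tool_rot: [0.705, -0.049, 0.706, 0.05]
force: [-4.9, 2.4, -2.1]
opening: 35.4
```

carry_out(
  moves=[
    [[0.04,0,0],0,1],
    [[0.03,0,0],0,1],
    [[0,0,0],0,1],
    [[0,0,0],0,1],
    [[0,0,0],0,1],
  ],
)

```text
time_s: 18.65
position: [538.2, -229.0, 110.7]
tool_rot: [0.706, -0.05, 0.705, 0.049]
force: [-8.4, 3.7, 8.6]
opening: 35.4
```

It stops at TCP z 110.7 (underside about 98.0) with the force rising. One more small push to confirm.

carry_out(
  moves=[
    [[0.05,0,0],0,1],
    [[0.05,0,0],0,1],
    [[0,0,0],0,1],
    [[0,0,0],0,1],
    [[0,0,0],0,1],
  ],
)

```text
time_s: 19.15
position: [538.3, -229.1, 110.6]
tool_rot: [0.706, -0.05, 0.704, 0.049]
force: [-15.1, 6.4, 26.6]
opening: 35.3
```

```bash
python3 -c "
from h import *
st()
d=cam('wrist');W=cloud(d);P=W.reshape(-1,3)
s=status.get_obs();L=(P-s['position'])@rot(s['tool_rot'])
k=(np.hypot(L[:,1],L[:,2])<14)&(L[:,0]<-15)&(L[:,0]>-45);print('captop tool',L[k].mean(0),'world',P[k].mean(0))
r=np.hypot(P[:,0]-538,P[:,1]+228.6);k=(abs(P[:,2]-120)<4)&(r>79)&(r<83);print('rim z',np.median(P[k,2]))"
```

```text
t 19.15 p [ 538.3 -229.1  110.6] R [[0.003, -0.14, 0.99], [-0.001, 0.99, 0.14], [-1.0, -0.001, 0.003]] F [-15.1   6.4  26.6] op 35.3 q [-0.402  0.48   0.03   1.118  0.    -0.542]
captop tool [-2.68468054e+01 -1.82870762e-02 -3.52986433e-01] world [ 537.91155136 -229.06733221  137.43363239]
rim z 119.52614506053456
```

Hard stop confirmed: 27 N with no further motion, and the cap's top is 17.9 mm above the rim against 18 at home. Relaxing the load, then releasing.

carry_out(
  moves=[
    [[-0.1,0,0],0,1],
    [[0,0,0],0,-1],
    [[0,0,0],0,-1],
    [[0,0,0],0,-1],
    [[0,0,0],0,-1],
  ],
)

```text
time_s: 19.7
position: [539.5, -229.5, 109.1]
tool_rot: [0.706, -0.05, 0.705, 0.049]
force: [-1.1, 0.4, 0.9]
opening: 85.5
```

carry_out(
  moves=[
    [[-0.2,0,0],0,-1],
    [[-0.5,0,0],0,-1],
    [[-0.9,0,0],0,-1],
    [[-0.9,0,0],0,-1],
    [[-0.6,0,0],0,-1],
  ],
)

```text
time_s: 20.2
position: [539.6, -229.5, 236.4]
tool_rot: [0.707, -0.05, 0.704, 0.049]
force: [0.3, 0.1, 0.2]
opening: 85.1
```

```bash
cat > m5.py <<'E'
from h import *
st()
d=cam('wrist');W=cloud(d);P=W.reshape(-1,3);cv2.imwrite('pics/w16.png',d['image'])
r=np.hypot(P[:,0]-538,P[:,1]+228.6)
k=(P[:,2]>134)&(P[:,2]<142)&(r<25);c=cv2.minEnclosingCircle(P[k,:2].astype(np.float32));print('captop',c,P[k].mean(0))
A=np.c_[P[k,:2]-P[k,:2].mean(0),np.ones(k.sum())];print('tilt',np.linalg.lstsq(A,P[k,2],rcond=None)[0])
k=(abs(P[:,2]-119.5)<1.5)&(r<92)&(r>70);q=P[k,:2];A=np.c_[2*q,np.ones(len(q))];print('rim',np.linalg.lstsq(A,(q**2).sum(1),rcond=None)[0][:2],np.median(P[k,2]))
k=(P[:,2]>99)&(P[:,2]<104)&(r<36);print('flange',cv2.minEnclosingCircle(P[k,:2].astype(np.float32)),np.median(P[k,2]))
e=cam('scene');cv2.imwrite('pics/s16.png',e['image'])
W=cloud(e);P=W.reshape(-1,3)
z=W[...,2];mm=((z>8)&(W[...,0]>250)&(W[...,0]<800)&(abs(W[...,1])<400)).astype(np.uint8)
n,l,s,ce=cv2.connectedComponentsWithStats(mm)
for i in range(1,n):
    if s[i,4]>100: Q=W[l==i];print('blob',Q.mean(0).round(1),s[i,4])
E
python3 m5.py
```

```text
t 20.2 p [ 539.6 -229.5  236.4] R [[0.004, -0.14, 0.99], [-0.002, 0.99, 0.14], [-1.0, -0.002, 0.004]] F [0.3 0.1 0.2] op 85.1 q [-0.402  0.41   0.257  1.413  0.    -0.542]
captop ((539.9819946289062, -228.4609375), 19.3223876953125) [ 538.41562378 -228.55540262  138.63875108]
tilt [-2.46238728e-02 -2.67683642e-02  1.38638751e+02]
rim [ 537.97158273 -228.51692402] 119.55724156397096
flange ((537.9943237304688, -229.4482879638672), 31.064762115478516) 103.10134955503014
blob [ 553.6 -219.5  339.7] 4094
blob [ 567.5 -211.6   81.4] 9321
blob [480.4 229.2  18.7] 663
blob [ 761.7 -185.4   19.8] 418
blob [745.1 -34.6  33. ] 439
blob [781.5  91.9  84.6] 644
blob [794.4 104.   18.4] 160
```

View pics/w16.png

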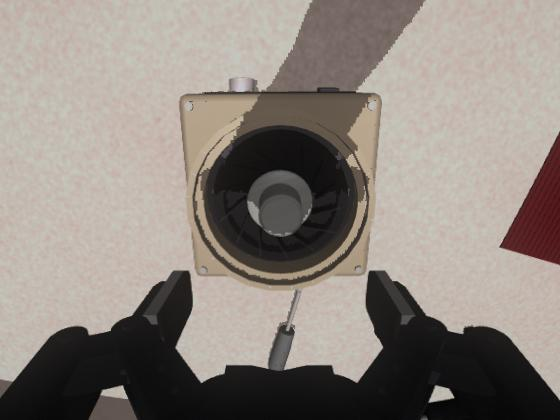

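View pics/s16.png

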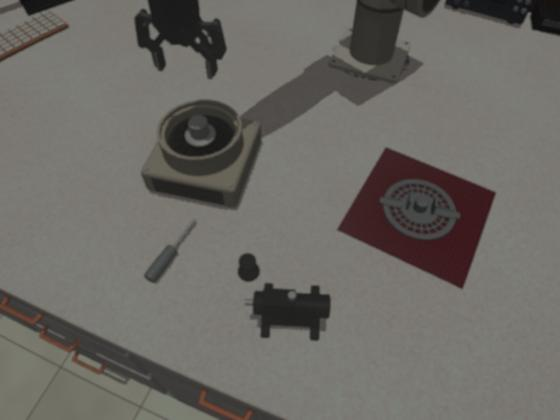

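The cap reads about 1 mm high, possibly because the arm was still settling. Letting it settle and measuring again.

carry_out(
  moves=[
    [[0.5,0,0],0,1],
    [[0.3,0,0],0,1],
    [[0,0,0],0,1],
    [[0,0,0],0,1],
    [[0,0,0],0,1],
  ],
  squeeze=40,
)

```text
time_s: 20.8
position: [538.8, -229.2, 201.2]
tool_rot: [0.705, -0.05, 0.705, 0.049]
force: [0.6, -0.3, 0.6]
opening: 12.1
```

carry_out(
  moves=[
    [[0,0,0],0,1],
    [[0,0,0],0,1],
    [[0,0,0],0,1],
    [[0,0,0],0,1],
    [[0,0,0],0,1],
  ],
)

```text
time_s: 21.3
position: [538.6, -229.1, 201.0]
tool_rot: [0.705, -0.05, 0.705, 0.049]
force: [-0.9, 0.4, 0.2]
opening: -0.0
```

```bash
cat > m6.py <<'E'
from h import *
st()
for i in range(4):
    d=cam('wrist');W=cloud(d);P=W.reshape(-1,3)
    r=np.hypot(P[:,0]-538,P[:,1]+228.6)
    k=(P[:,2]>134)&(P[:,2]<142)&(r<14)
    Q=P[k];A=np.c_[Q[:,:2]-Q[:,:2].mean(0),np.ones(len(Q))];t=np.linalg.lstsq(A,Q[:,2],rcond=None)[0]
    kr=(abs(P[:,2]-119.5)<2)&(r<83)&(r>79);kc=(abs(P[:,2]-70)<3)&(r>95)&(r<125)
    kf=(P[:,2]>98)&(P[:,2]<106)&(r<30)&(r>24)
    Q=P[kc];A=np.c_[Q[:,:2]-[538,-228.6],np.ones(len(Q))];tc=np.linalg.lstsq(A,Q[:,2],rcond=None)[0]
    Q=P[kr];A=np.c_[Q[:,:2]-[538,-228.6],np.ones(len(Q))];tr=np.linalg.lstsq(A,Q[:,2],rcond=None)[0]
    print('cap',t.round(3),'rim',tr.round(3),'case',tc.round(3),'flange',np.median(P[kf,2]).round(2),kf.sum())
E
python3 m6.py
```

```text
t 21.3 p [ 538.6 -229.1  201. ] R [[0.0, -0.14, 0.99], [-0.0, 0.99, 0.14], [-1.0, -0.0, 0.0]] F [-0.9  0.4  0.2] op -0.0 q [-0.402  0.424  0.186  1.333 -0.    -0.542]
cap [-5.20000e-02 -3.30000e-02  1.39144e+02] rim [ -0.     -0.    119.473] case [-0.    -0.    69.222] flange 103.97 988
cap [-5.30000e-02 -3.30000e-02  1.39225e+02] rim [ -0.      0.    119.519] case [-0.     0.    69.242] flange 104.02 984
cap [-5.40000e-02 -3.40000e-02  1.39214e+02] rim [ -0.      0.    119.496] case [ 0.     0.    69.247] flange 103.98 975
cap [-5.30000e-02 -3.30000e-02  1.39206e+02] rim [  0.    -0.   119.49] case [-0.     0.    69.242] flange 104.02 975
```

Settled readings show the cap about 1.7 mm high and tilted about 0.06 rad, so it was pulled up when I relaxed the load while still gripping. I'll press it home from above with shut fingers, which cannot pull it back.

carry_out(
  moves=[
    [[0.5,-0.04,-0.07],0,1],
    [[0.5,0,0],0,1],
    [[0.3,0,0],0,1],
    [[0,0,0],0,1],
    [[0,0,0],0,1],
  ],
)

```text
time_s: 22.0
position: [536.2, -231.1, 149.2]
tool_rot: [0.705, -0.05, 0.705, 0.05]
force: [0.4, -0.2, 0.5]
opening: -0.2
```

carry_out(
  moves=[
    [[0.07,0,0],0,1],
    [[0.05,0,0],0,1],
    [[0.05,0,0],0,1],
    [[0,0,0],0,1],
    [[0,0,0],0,1],
  ],
)

```text
time_s: 22.5
position: [536.0, -231.1, 142.2]
tool_rot: [0.705, -0.05, 0.705, 0.05]
force: [0.0, 0.6, 0.2]
opening: 0.1
```

carry_out(
  moves=[
    [[0.05,0,0],0,1],
    [[0.05,0,0],0,1],
    [[0.05,0,0],0,1],
    [[0,0,0],0,1],
    [[0,0,0],0,1],
  ],
)

```text
time_s: 23.0
position: [535.0, -231.6, 138.0]
tool_rot: [0.705, -0.05, 0.706, 0.049]
force: [-5.1, -0.6, 12.4]
opening: -0.3
```

carry_out(
  moves=[
    [[0.04,0,0],0,1],
    [[0.03,0,0],0,1],
    [[0,0,0],0,1],
    [[0,0,0],0,1],
    [[0,0,0],0,1],
  ],
)

```text
time_s: 23.5
position: [535.1, -231.7, 137.9]
tool_rot: [0.706, -0.05, 0.705, 0.048]
force: [-10.9, 2.0, 22.9]
opening: -0.2
```

carry_out(
  moves=[
    [[0.04,0,0],0,1],
    [[0,0,0],0,1],
    [[0,0,0],0,1],
    [[-0.15,0,0],0,1],
    [[-0.2,0,0],0,1],
  ],
)

```text
time_s: 24.0
position: [535.9, -231.0, 146.1]
tool_rot: [0.705, -0.049, 0.705, 0.05]
force: [0.2, 0.6, -0.5]
opening: 0.1
```

carry_out(
  moves=[
    [[-0.6,0,0],0,1],
    [[-0.6,0,0],0,1],
    [[-0.3,0,0],0,1],
    [[0,0,0],0,1],
    [[0,0,0],0,1],
  ],
)

```text
time_s: 24.5
position: [535.8, -230.9, 204.7]
tool_rot: [0.705, -0.049, 0.706, 0.05]
force: [0.1, -0.4, 0.9]
opening: -0.1
```

```bash
python3 m6.py; python3 m5.py
```

```text
t 24.5 p [ 535.8 -230.9  204.7] R [[-0.001, -0.14, 0.99], [0.001, 0.99, 0.14], [-1.0, 0.001, -0.001]] F [ 0.1 -0.4  0.9] op -0.1 q [-0.407  0.42   0.189  1.342  0.    -0.547]
cap [-0.00000e+00 -3.00000e-03  1.37529e+02] rim [ -0.     -0.    119.486] case [ 0.     0.    69.211] flange 101.6 974
cap [2.00000e-03 3.00000e-03 1.37578e+02] rim [  0.    -0.   119.54] case [ 0.     0.    69.256] flange 101.63 988
cap [-1.00000e-03 -1.00000e-03  1.37601e+02] rim [ -0.      0.    119.504] case [ 0.     0.    69.271] flange 101.66 988
cap [-3.00000e-03  2.00000e-03  1.37556e+02] rim [ -0.     -0.    119.496] case [ 0.     0.    69.245] flange 101.67 981
t 24.7 p [ 535.3 -230.8  204.2] R [[-0.002, -0.14, 0.99], [0.001, 0.99, 0.14], [-1.0, 0.001, -0.002]] F [-0.2 -0.5  0.5] op 0.1 q [-0.407  0.42   0.189  1.342  0.    -0.547]
captop ((538.4010620117188, -228.7065887451172), 19.13462257385254) [ 537.03660989 -228.83181313  137.13665955]
tilt [1.42855406e-02 1.64557503e-03 1.37136660e+02]
rim [ 537.68693488 -228.46044813] 119.48685907806265
flange ((538.2769165039062, -228.5365447998047), 31.042993545532227) 101.83303363642082
blob [ 553.2 -220.2  321.4] 4176
blob [ 567.5 -211.7   81.3] 9317
blob [479.7 228.8  18.9] 652
blob [ 762.2 -185.4   19.9] 420
blob [745.1 -34.6  33. ] 443
blob [781.5  91.6  84.6] 644
blob [794.3 104.2  18.5] 157
```

The cap is now flush and level: its top is 18.05 mm above the rim (18 nominal), tilt under 0.005 rad, centred within about 0.7 mm. The arm is clear, so I'm handing in.

```bash
python3 -c "
from h import *
st();print(close_job())"
```

```text
t 24.8 p [ 535.6 -230.9  204.7] R [[-0.002, -0.14, 0.99], [0.001, 0.99, 0.14], [-1.0, 0.001, -0.002]] F [ 0.4 -0.3  1.1] op 0.2 q [-0.407  0.42   0.19   1.342  0.    -0.547]
the job is handed in; nothing more can be done
None
```

The grille is off and lying on the mat, and the new cap is pressed home on the fan's hub. The job was handed in at 24.8 s of the 61 s allowed; it reports no verdict.

- **Grille:** I pinched both tabs (gripper opening 40 mm, so fully in), lifted it straight off and let it go. It lies flat, right way up, about 3 mm from the mat's centre.
- **Cap:** I set it on the shaft and pressed it down to the hard stop. When I eased the load while still gripping, the cap came back up about 1.7 mm and tilted about 0.06 rad. I mended this by pressing on its top with shut fingers.
- **Last checks on the cap:**
  - Its top is 18.05 mm above the rim, against 18 at home.
  - A plane fitted to the middle of its top gave a tilt under 0.005 rad. A coarser fit that takes in the top's edge gave 0.014; both are inside the 0.05 limit.
  - It is centred within about 0.7 mm.
- **Other items:** the microphone stand, loupe and screwdriver read within 1 mm of where they started. At hand-in the arm was clear of everything.
- **Readings that disagreed:**
  - The expected 10–20 N drag did not show in the force readings while pressing down. They were taken at rest, and force only rose at the stop.
  - The scene camera read about 3 mm off in x, so I relied on the wrist and top cameras.

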